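Open the slide-lid box of preserve jars

ROBOT

A 7-joint arm with a two-finger parallel gripper is mounted at the origin on the work surface. World frame = base frame: x ahead of the robot, y to its left, z up, the work surface at z = 0. Lengths are in mm, angles in rad, forces in N, time in s.
With the tool pointing down it reaches from about 400 to 875 mm from the base axis. Payload 4.4 kg.
Tool frame: the origin (TCP) lies midway between the tips of the shut fingers; the grasp point (between the pads) lies 19 mm behind it (ctrl.grip_point_offset is the distance from the TCP to the grasp point, in mm); z points along the fingers, y is the direction in which the jaws open and shut (so a half turn about z gives the same grasp; the last joint's range is limited). The gripper opens to 85 mm and grips with 20 to 120 N. Pads are 22 mm wide; open, the fingers measure 114 mm over their backs; the gripper's body (76 mm by 85 mm) begins 54 mm behind the grasp point. The pads swing forward as they close: fully open they stand 13 mm farther back than shut.
Start: joints at [1.265, 0.628, 0.038, 1.517, -0.027, 0.996, -0.02], TCP at [154.408, -631.408, 231.313] pointing down, gripper open.
Joint ranges: [-3.06, 3.06], [-0.37, 2.12], [-1.25, 1.32], [0.18, 2.47], [-1.1, 4.24], [0.23, 1.98], [-2.94, 2.94]. Speed limits (rad/s): [2.57, 2.57, 3.14, 3.14, 3.14, 3.14, 3.14].

INTERFACE

Orientations are given as [roll, pitch, yaw] about the fixed x, y, z axes, in that order (R = Rz(yaw) Ry(pitch) Rx(roll)).
In Python, from cell import ctrl, imaging, models gives the robot as it stands. The module is installed in compiled form; this text tells all that it offers.
- The arm moves only by the tool drive_tool, never from a script. Its argument "deltas" is text: rows parted by semicolons, each of 5 numbers parted by spaces: the shift along the tool's x, y, z in m, then the turn about the tool's z in degrees, then the finger opening in m, from 0 to 0.0854. A call has 1 to 12 rows; each row is the pose to reach, as a shift and turn from the pose commanded when the call began, along the tool's axes at that moment; what a row does not reach only later rows make up. A row lasts 1/8 s, in which the tool goes at most 62.5 mm and 10.7 degrees, less where a joint would pass 70% of its speed; a pose out of reach is approached as far as the arm can. A call with a gripper value outside its range is refused whole. The fingers move at their own pace and stop on an object; the grip force is fixed at half the most. Time passes only in rows, so rows that repeat a pose let the fingers close. It gives the time, the measured TCP pose, the force and the opening at its end, in the units of the state.
- ctrl.read_state(): the state, without advancing time (a new reading comes with each control period).
- imaging.get_image(name): name is "scene" or "top"; returns a dict with "color" (384x512x3 uint8, red, green, blue), "range_z" (384x512 float32, mm along the optical axis (not along the pixel's ray), 0 where there is no reading), "vfov" (degrees; the focal length in pixels is half the picture's height over the tangent of half this angle, whatever the lens; pixels are square), "cx", "cy" (the principal point, pixels), "extrinsics" (4x4, takes a point from camera to world coordinates). Camera axes: x right, y down, z forward; pixel columns grow to the right and rows downward; lengths in mm; the calibration is good to about 2 mm. A picture is of the moment at which its call begins.
- ctrl.finish_job(): hands the job in, once; it reports no verdict.
Trained networks look in a picture, given as the dict that the camera call returned (one of the last four; its "shot" number tells which), for a name from the list of things; names that differ only in an ending like _2 or _b are one class to them, and where a whole thing is asked for, a point or a joint stands for the part that bears it (a point fixed in the world has none). Each returns a list of dicts, best first, with "score" (0 to 1); they miss things now and then, are a little off and sometimes report something else, mostly with a low value. They report only what shows in the picture. A call takes as long as a camera call.
- models.spot_in(picture, thing): "point" ([column, row] in pixels, amid what is visible of it).
- models.landmark_of(picture, thing): "point" ([column, row] in pixels: a listed point, or the origin of a listed thing).
The state is a dict: "clock": time; "qpos": joint angles; "qd": joint speeds; "tau": joint torques, N m; "eef_pos": TCP position; "tool_rot": TCP orientation; "force": force on the tool from outside, world axes, zero at the start; "torque": the same for the moment, N m; "width": finger opening in mm.
Only numpy, scipy, OpenCV 4.12 (cv2) and the standard library are available. Lean on these libraries where they do the work, as an engineer would, in place of code of your own. Each camera call takes 0.05 s, during which the arm holds its last target.

TASK

Open the pine box so the small jars can be unpacked: lift the slotted end of its lid over the stop lip, slide the lid out of its grooves and lay it flat on the counter, clear of the box. Set the lid down rather than dropping it, leave the small jars standing in the box, and do not disturb the tin, the big jar and the carton nearby.

Things in the scene. Friction and masses are not known exactly. Their poses are not given: they have to be found in the camera images.
- box: Open pine box, 200 mm long (its x) x 130 wide (y) x 100 high, fixed to the counter by aluminium angles along its sides (to 88 mm from its centre line, 22 mm high). Origin: centre of its underside; z up; +x points to its low front end, where the lid comes out (roughly to the robot's left). Rear wall: inner face x = -86 mm, 100 mm high. Side walls beside the lid: inner faces y = +-59 mm, 100 mm high.
- lip (a point): Middle of the top of the stop lip across the front of the box, 81 mm up: a strip 6 mm thick (box x = 94 to 100 mm), 118 mm wide, 5 mm higher than the lid's seat. Below it is the front wall, 14 mm thick (box x = 86 to 100 mm). What reaches below the lid inside the box meets this wall and lip when moved outward; what stays within the lid's thickness passes over.
- groove_end (a point): Front end (box x = 25 mm) of the two side grooves, on the centre line, at groove floor height, 76 mm up. The lid lies on the groove floors; from the rear wall to this point cheeks (91 to 100 mm up) overhang its edges by 6 mm, leaving 7 mm play in height. Further forward it is open above, so the lid's front end can tip up about 11 mm; slid out by 110 mm its rear end is free.
- lid_mid (a point): Centre of the loose plywood lid, 177 mm (x) x 115 (y) x 8 thick, about 0.1 kg. Shut: at box x = 4 mm, y = 0, 80 mm up, axes along the box's, front edge 1.5 mm behind the lip. Through slot at x = +14.5 to +54.5 mm, y = -32 to +32 mm of this point; before it a strip 34 mm wide, beside it strips of 25 mm; no handle. With its front on the lip it slides freely, tilted 2 to 3 degrees, and tips off only past 90 mm.
- lid_end (a point): Middle of the lid's front end face, 88.5 mm along +x from lid_mid, half-way through the thickness.
- jar0: Small preserve jar, 44 mm diameter, 50 mm high, standing on the box's 8 mm floor between card partitions (rear bay); its top is 58 mm above the counter, 18 mm below the shut lid. Origin: centre of its underside.
- jar1: Small preserve jar, 44 mm diameter, 50 mm high, standing on the box's 8 mm floor between card partitions (middle bay); its top is 58 mm above the counter, 18 mm below the shut lid. Origin: centre of its underside.
- jar2: Small preserve jar, 44 mm diameter, 50 mm high, standing on the box's 8 mm floor between card partitions (front bay, below the front of the slot); its top is 58 mm above the counter, 18 mm below the shut lid. Origin: centre of its underside.
- carton: Bystander: closed cardboard carton, 100 x 140 x 80 mm high. Origin: centre of its underside.
- tin: Bystander: food tin, 100 mm diameter, 118 mm high. Origin: centre of its underside.
- bigjar: Bystander: preserve jar, 72 mm diameter, 105 mm high. Origin: centre of its underside.

How it is judged:
By the outcome, as a careful person would: the job done as asked, in the order asked, and still so for the second after the job is handed in, with the robot touching nothing.
It also fails if it takes over 54 s, if anything falls off the work surface, if the arm or the gripper's body presses on something with over 40 N, if the wrist force passes 120 N, or if a joint passes its speed limit or range.

## Working session

There is one attempt and no reset: what is moved stays moved. The work goes in short steps, Python scripts to look and compute and a tool call to move; the robot and the scene stay as the last step left them, time stands still between calls to the robot, and variables do not carry over. Pictures are saved under pics/ and viewed, and the job is handed in when it is done.

Besides the shell and the picture viewer there is one more tool, called after ">>>" as name(argument=value, ...), one argument or row to a line, values as JSON. drive_tool: Moves the arm, as the interface text tells. Its arguments: {"type":"object","properties":{"deltas":{"type":"string"}},"required":["deltas"]}

```bash
mkdir -p pics; cat > h.py <<'E'
import numpy as np, cv2
from cell import ctrl, imaging, models
def P(im,pt,z=None):
    h,w=im['range_z'].shape; f=h/2/np.tan(np.radians(im['vfov'])/2)
    c,r=pt; T=np.array(im['extrinsics'])
    d=np.array([(c-im['cx'])/f,(r-im['cy'])/f,1.])
    if z is None:
        R=im['range_z'][int(r)-1:int(r)+2,int(c)-1:int(c)+2]; R=R[R>0]
        if len(R)==0: return None
        return T[:3,:3]@(d*np.median(R))+T[:3,3]
    dw=T[:3,:3]@d; s=(z-T[2,3])/dw[2]; return T[:3,3]+s*dw
def cloud(im):
    h,w=im['range_z'].shape; f=h/2/np.tan(np.radians(im['vfov'])/2)
    u,v=np.meshgrid(np.arange(w),np.arange(h)); Z=im['range_z']; T=np.array(im['extrinsics'])
    p=np.stack([(u-im['cx'])/f*Z,(v-im['cy'])/f*Z,Z],-1)@T[:3,:3].T+T[:3,3]
    p[Z==0]=np.nan; return p
def save(im,n):
    cv2.imwrite('pics/'+n,cv2.cvtColor(im['color'],cv2.COLOR_RGB2BGR))
E
python3 - <<'E'
from h import *
np.set_printoptions(precision=1,suppress=True)
for n in ['top','scene']:
    im=imaging.get_image(n); save(im,n+'0.png'); print(n,np.array(im['extrinsics']))
    for t in ['lid_mid','lid_end','lip','groove_end','box','tin','bigjar','carton','jar0','jar1','jar2']:
        for r in models.landmark_of(im,t)[:1]:
            z={'lid_mid':80,'lid_end':80,'lip':81,'groove_end':76}.get(t,0)
            print(t,round(r['score'],2),np.array(r['point']),P(im,r['point'],z))
s=ctrl.read_state(); print({k:s[k] for k in('clock','eef_pos','tool_rot','force','width')})
E
```

```text
top [[  -0.1   -1.     0.2  379.8]
 [  -1.     0.1   -0.   -41.2]
 [  -0.    -0.2   -1.  1103.3]
 [   0.     0.     0.     1. ]]
lid_mid 0.68 [292.7 223.4] [ 525.8 -152.4   80. ]
lid_end 0.91 [258.9 233.2] [510.  -54.2  80. ]
lip 0.85 [257.8 236.7] [500.5 -49.9  81. ]
groove_end 0.97 [282.4 225.3] [ 524.6 -123.1   76. ]
box 0.58 [289.9 233.8] [ 506.8 -148.2    0. ]
tin 0.61 [306.1 158.9] [ 736.7 -233.     0. ]
bigjar 0.78 [113.7 253.5] [513.  383.3   0. ]
carton 0.89 [402.  219.2] [ 509.  -494.5    0. ]
jar0 0.56 [267.4 232.4] [519.4 -81.1   0. ]
jar1 0.56 [267.4 232.4] [519.4 -81.1   0. ]
jar2 0.56 [267.4 232.4] [519.4 -81.1   0. ]
scene [[   0.6    0.7   -0.4 1142. ]
 [   0.8   -0.5    0.3 -484. ]
 [   0.    -0.5   -0.9 1145.7]
 [   0.     0.     0.     1. ]]
lid_mid 0.74 [212.  168.9] [ 501.8 -131.6   80. ]
lid_end 0.6 [231.4 160.6] [515.7 -57.4  80. ]
lip 0.96 [230.9 156.4] [500.6 -48.1  81. ]
groove_end 0.89 [217.7 172.5] [ 524.  -123.6   76. ]
box 0.84 [211.6 185.1] [ 510.7 -147.8    0. ]
tin 0.76 [232.9 243. ] [ 738.5 -224.4    0. ]
bigjar 0.65 [316.5 113.6] [498.4 395.9   0. ]
carton 0.63 [125.1 236.7] [ 495.3 -491.5    0. ]
jar0 0.42 [222.3 175.5] [501.4 -92.6   0. ]
jar1 0.42 [222.3 175.5] [501.4 -92.6   0. ]
jar2 0.42 [222.3 175.5] [501.4 -92.6   0. ]
{'clock': 1.2, 'eef_pos': array([ 154.4, -631.4,  231.3]), 'tool_rot': array([ 3.1, -0. ,  0.2]), 'force': array([ 0.6, -0.4,  0.8]), 'width': 85.73379525121415}
```

```bash
python3 - <<'E'
import cv2
for n,(x,y,w,h) in {'top':(100,130,330,180),'scene':(100,80,300,200)}.items():
    a=cv2.imread(f'pics/{n}0.png')
    cv2.imwrite(f'pics/{n}0c.png',cv2.resize(a[y:y+h,x:x+w],None,fx=2.4,fy=2.4,interpolation=cv2.INTER_CUBIC))
a=cv2.imread('pics/top0.png')[195:270,235:345]; cv2.imwrite('pics/box0.png',cv2.resize(a,None,fx=7,fy=7,interpolation=cv2.INTER_CUBIC))
E
```

```text
(no output)
```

View pics/top0.png

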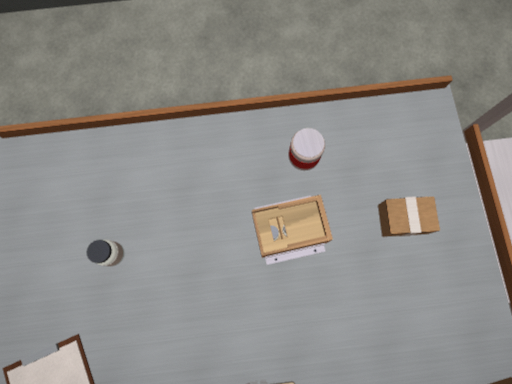

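View pics/scene0c.png

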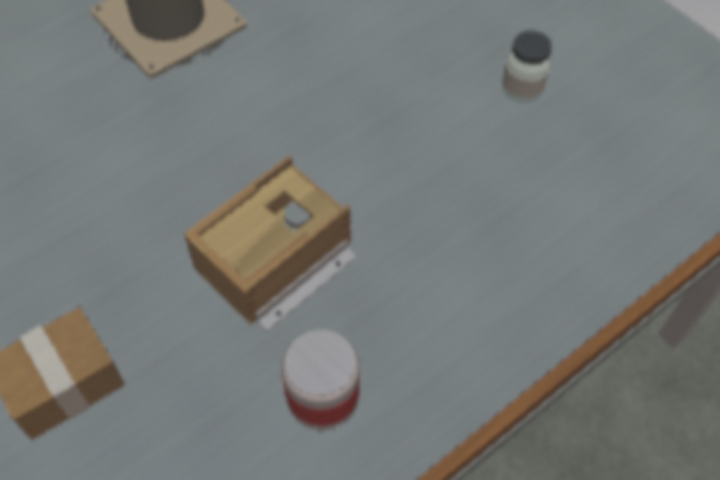

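View pics/box0.png

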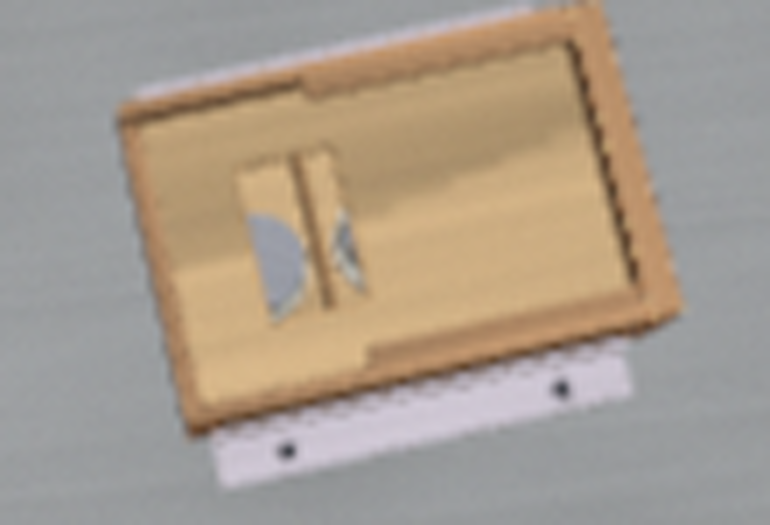

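The top view shows the lid seated in the box. The slot's centre is near (283,227) and the lip's middle near (257,236). The carton (412,215), tin (307,147) and big jar (103,252) are well clear. Next I fit the box pose from depth.

```bash
cat > fit.py <<'E'
from h import *
np.set_printoptions(precision=2,suppress=True)
for n in ['top','scene']:
    im=imaging.get_image(n); p=cloud(im).reshape(-1,3)
    m=(abs(p[:,0]-510)<150)&(abs(p[:,1]+148)<150)
    q=p[m]; b=q[(q[:,2]>60)]; rect=cv2.minAreaRect(b[:,:2].astype(np.float32)); print(n,len(b),rect)
    print(np.histogram(b[:,2],bins=[60,70,74,78,82,86,90,94,98,102,106,110]))
    rm=b[b[:,2]>94]; print('rim',cv2.minAreaRect(rm[:,:2].astype(np.float32)))
    # model fit: ht map in box frame
    for it in range(1):
        from scipy.optimize import minimize
        def H(x,y):
            h=np.zeros_like(x); inb=(abs(x)<100)&(abs(y)<65); h[inb]=84
            h[inb&(x<-86)]=100; h[inb&(abs(y)>59)]=100; h[inb&(x<25)&(abs(y)>53)]=100
            h[inb&(x>92.5)&(abs(y)<59)]=81
            h[inb&(x>18.5)&(x<58.5)&(abs(y)<32)]=50
            h[~inb&(abs(y)<88)&(abs(x)<95)]=np.nan
            return h
        def c(v):
            th=v[2]; d=q[:,:2]-v[:2]; x=d@[np.cos(th),np.sin(th)]; y=d@[-np.sin(th),np.cos(th)]
            e=np.minimum(abs(H(x,y)-(q[:,2]-v[3])),12); return np.nanmean(e)
        best=min((minimize(c,[rect[0][0]+dx,rect[0][1]+dy,np.radians(t),0],method='Nelder-Mead',options=dict(initial_simplex=np.array([[rect[0][0]+dx,rect[0][1]+dy,np.radians(t),0]]*5)+np.vstack([np.zeros(4),np.diag([4,4,.05,2])]))) for dx in(-4,4) for dy in (-4,4) for t in (100,105,110)),key=lambda r:r.fun)
        print('fit',best.x,np.degrees(best.x[2]),best.fun)
E
python3 fit.py
```

```text
top 3122 ((520.6497192382812, -145.5951690673828), (131.2002410888672, 200.2294921875), 5.752321720123291)
(array([  36,   10,   35,  510, 1466,  238,   31,  174,  534,   88,    0]), array([ 60,  70,  74,  78,  82,  86,  90,  94,  98, 102, 106, 110]))
rim ((520.8054809570312, -145.7310791015625), (130.75888061523438, 200.0718536376953), 5.625907897949219)
fit [ 521.28 -145.32    1.67   -0.4 ] 95.84577181597972 2.1435592411906494
scene 2122 ((520.5729370117188, -146.14317321777344), (134.0712127685547, 202.5157470703125), 6.101910591125488)
(array([138,  39,  44,  98, 607, 525,  88,  89, 249, 228,  17]), array([ 60,  70,  74,  78,  82,  86,  90,  94,  98, 102, 106, 110]))
rim ((520.1927490234375, -145.708251953125), (133.27285766601562, 202.73983764648438), 5.547798156738281)
fit [ 517.   -146.23    1.66    1.99] 95.29640096940288 2.990695687250894
```

```bash
cat > rel.py <<'E'
from h import *
from scipy.spatial.transform import Rotation as Ro
C=np.array([520.5,-145.7]); TH=np.radians(95.7)
ex=np.array([np.cos(TH),np.sin(TH)]); ey=np.array([-np.sin(TH),np.cos(TH)])
def W(bx,by): return C+bx*ex+by*ey
def rel(bx,by,z,yawdeg):
    s=ctrl.read_state(); R=Ro.from_euler('xyz',s['tool_rot'])
    d=R.inv().apply(np.r_[W(bx,by),z]-s['eef_pos'])
    yaw=np.degrees(s['tool_rot'][2]); t=-((yawdeg-yaw+180)%360-180)
    print('tool shift m',np.round(d/1000,4),'turn',round(t,2),'tilt',np.round(np.degrees(s['tool_rot']),2),'target',W(bx,by))
def where():
    s=ctrl.read_state(); d=s['eef_pos'][:2]-C
    print('box x,y,z',np.round([d@ex,d@ey,s['eef_pos'][2]],1),'yaw',np.round(np.degrees(s['tool_rot']),2),'F',np.round(s['force'],1),'w',round(s['width'],1),'t',s['clock'])
E
python3 -c "
from rel import *
where(); rel(-10,0,140,95.7)"
```

```text
box x,y,z [-446.9  412.5  231.3] yaw [-180.     -0.     13.74] F [ 0.  -0.7  0.1] w 85.4 t 1.3
tool shift m [ 0.4695 -0.375   0.0913] turn -81.96 tilt [-180.     -0.     13.74] target [ 521.4931975 -155.6505557]
```

>>> drive_tool(
  deltas="0.04 -0.03 0 -5 0.06; 0.085 -0.068 0 -13 0.035; 0.13 -0.104 0 -21 0.035; 0.175 -0.14 0 -29 0.035; 0.22 -0.176 0.01 -37 0.035; 0.265 -0.212 0.02 -46 0.035; 0.31 -0.248 0.03 -55 0.035; 0.355 -0.284 0.04 -64 0.035; 0.4 -0.32 0.06 -73 0.035; 0.445 -0.356 0.08 -82 0.035; 0.4695 -0.375 0.0913 -82 0.035; 0.4695 -0.375 0.0913 -82 0.035",
)

```text
clock: 2.8
eef_pos: [522.7, -152.4, 139.3]
tool_rot: [3.141, -0.002, 1.676]
force: [-0.6, -0.4, 0.5]
width: 35.4
```

```bash
python3 -c "
from rel import *
where(); rel(-10,0,95,95.7)"
```

```text
box x,y,z [ -6.9  -1.6 139.3] yaw [ 1.7999e+02 -1.1000e-01  9.6030e+01] F [-0.6 -0.4  0.5] w 35.4 t 2.8
tool shift m [-0.0032 -0.0016  0.0443] turn 0.33 tilt [ 1.7999e+02 -1.1000e-01  9.6030e+01] target [ 521.4931975 -155.6505557]
```

>>> drive_tool(
  deltas="0 0 0.02 0 0.035; 0 0 0.04 0 0.035; 0 0 0.046 0 0.035; 0 0 0.048 0 0.035; 0 0 0.048 0 0.035; 0 0 0.048 0 0.035",
)

```text
clock: 3.55
eef_pos: [521.8, -155.9, 92.7]
tool_rot: [3.14, 0.001, 1.671]
force: [0.2, -0.1, 0.0]
width: 34.6
```

```bash
python3 -c "
from rel import *
where(); rel(-10,0,88,95.7); im=imaging.get_image('scene'); cv2.imwrite('pics/s1.png',cv2.resize(cv2.cvtColor(im['color'][110:230,150:300],cv2.COLOR_RGB2BGR),None,fx=5,fy=5,interpolation=2))"
```

```text
box x,y,z [-10.2  -0.3  92.7] yaw [1.7994e+02 3.0000e-02 9.5730e+01] F [ 0.2 -0.1  0. ] w 34.6 t 3.55
tool shift m [ 0.0002 -0.0003  0.0047] turn 0.03 tilt [1.7994e+02 3.0000e-02 9.5730e+01] target [ 521.4931975 -155.6505557]
```

View pics/s1.png

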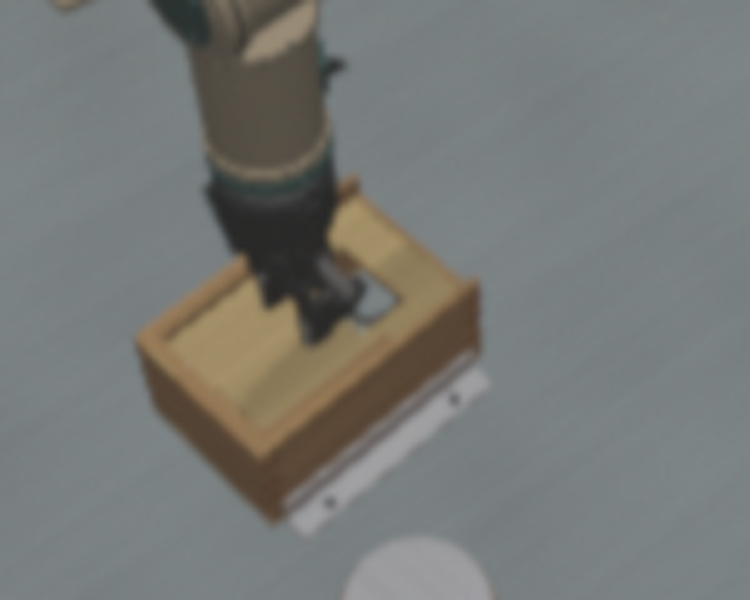

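The fingers stand just behind the slot (slot front corner near (395,300) in the crop). Now I touch down gently to find the tip height.

>>> drive_tool(
  deltas="0 0 0.002 0 0.035; 0 0 0.003 0 0.035; 0 0 0.004 0 0.035; 0 0 0.004 0 0.035",
)

```text
clock: 4.1
eef_pos: [521.3, -155.6, 87.9]
tool_rot: [-3.141, -0.0, 1.671]
force: [-0.1, -0.1, 1.7]
width: 35.1
```

>>> drive_tool(
  deltas="0 0 0.001 0 0.035; 0 0 0.002 0 0.035; 0 0 0.002 0 0.035",
)

```text
clock: 4.47
eef_pos: [521.4, -155.6, 85.9]
tool_rot: [-3.142, -0.0, 1.671]
force: [-0.2, 0.2, -0.2]
width: 34.8
```

>>> drive_tool(
  deltas="0 0 0.001 0 0.035; 0 0 0.002 0 0.035; 0 0 0.002 0 0.035",
)

```text
clock: 4.85
eef_pos: [521.4, -155.6, 83.9]
tool_rot: [-3.141, -0.0, 1.671]
force: [0.6, -0.2, 0.5]
width: 35.1
```

>>> drive_tool(
  deltas="0 0 0.001 0 0.035; 0 0 0.001 0 0.035",
)

```text
clock: 5.1
eef_pos: [521.5, -155.6, 83.2]
tool_rot: [3.141, 0.0, 1.671]
force: [-0.3, 0.4, 1.8]
width: 34.9
```

>>> drive_tool(
  deltas="0 0 0.001 0 0.035; 0 0 0.001 0 0.035",
)

```text
clock: 5.35
eef_pos: [521.5, -155.6, 83.1]
tool_rot: [3.141, 0.001, 1.671]
force: [-2.5, 0.7, 10.5]
width: 34.6
```

>>> drive_tool(
  deltas="0 0 -0.012 0 0.02; 0.025 0 -0.012 0 0.02; 0.0485 0 -0.012 0 0.02; 0.0485 0 -0.012 0 0.02; 0.0485 0 -0.006 0 0.02; 0.0485 0 0 0 0.02; 0.0485 0 0.003 0 0.02; 0.0485 0 0.005 0 0.02; 0.0485 0 0.005 0 0.02",
)

```text
clock: 6.48
eef_pos: [516.5, -107.5, 76.8]
tool_rot: [-3.141, -0.0, 1.671]
force: [0.4, -0.4, 0.1]
width: 20.0
```

>>> drive_tool(
  deltas="0 0 0 0 0.03; 0 0 0 0 0.034; 0 0 0 0 0.038; 0 0 0 0 0.042; 0 0 0 0 0.046; 0 0 0 0 0.046",
)

```text
clock: 7.22
eef_pos: [516.6, -107.4, 77.0]
tool_rot: [3.142, 0.0, 1.671]
force: [0.5, 0.2, -0.3]
width: 46.0
```

```bash
python3 -c "
from rel import *
where(); im=imaging.get_image('top'); cv2.imwrite('pics/t2.png',cv2.resize(cv2.cvtColor(im['color'][185:275,225:345],cv2.COLOR_RGB2BGR),None,fx=6,fy=6,interpolation=2))"
```

```text
box x,y,z [38.5  0.1 77. ] yaw [180.     0.    95.74] F [ 0.5  0.2 -0.3] w 46.0 t 7.225
```

View pics/t2.png

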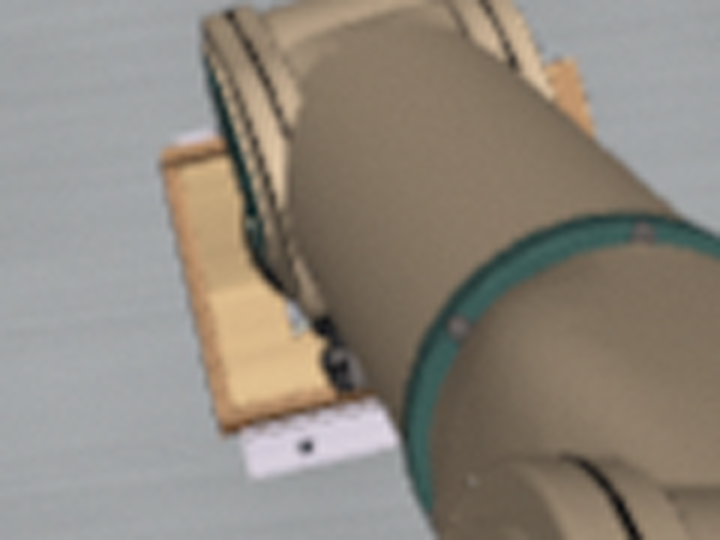

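Not touching yet, so the fingertips are thinner than their backs. I open further.

>>> drive_tool(
  deltas="0 0 0.001 0 0.048; 0 0 0.001 0 0.051; 0 0 0.001 0 0.054; 0 0 0.001 0 0.057; 0 0 0.001 0 0.06; 0 0 0.001 0 0.06",
)

```text
clock: 8.02
eef_pos: [517.2, -107.3, 76.1]
tool_rot: [3.14, -0.0, 1.671]
force: [3.7, 0.4, -3.9]
width: 52.6
```

Gripped outward against the slot sides (52.6 mm). Now lift.

>>> drive_tool(
  deltas="0 0 -0.001 0 0.06; 0 0 -0.002 0 0.06; 0 0 -0.003 0 0.06; 0 0 -0.004 0 0.06; 0 0 -0.005 0 0.06; 0 0 -0.006 0 0.06; 0 0 -0.007 0 0.06; 0 0 -0.007 0 0.06",
)

```text
clock: 9.02
eef_pos: [517.1, -107.2, 82.7]
tool_rot: [3.141, -0.0, 1.671]
force: [6.3, 0.3, -9.1]
width: 53.3
```

```bash
cat > lk.py <<'E'
from rel import *
import sys
n=sys.argv[1]; where()
for cam in sys.argv[2:]:
    im=imaging.get_image(cam); x0,y0,x1,y1={'scene':(150,80,300,210),'top':(180,185,345,285)}[cam]
    cv2.imwrite(f'pics/{n}_{cam}.png',cv2.resize(cv2.cvtColor(im['color'][y0:y1,x0:x1],cv2.COLOR_RGB2BGR),None,fx=4.5,fy=4.5,interpolation=2))
    p=cloud(im); d=p[...,:2]-C; bx=d@ex; by=d@ey
    for lo in range(-80,280,15):
        for sgn in (1,-1):
            m=(bx>lo)&(bx<lo+15)&(by*sgn>36)&(by*sgn<52)&(p[...,2]<110)
            if m.sum()>5: print(cam,lo+7,sgn*44,'z',round(np.median(p[m][:,2]),1),m.sum(),end=' | ')
    print()
E
python3 lk.py l3 scene top
```

```text
box x,y,z [38.6 -0.5 82.7] yaw [ 1.7994e+02 -2.0000e-02  9.5750e+01] F [ 6.3  0.3 -9.1] w 53.3 t 9.025
scene -73 44 z 92.5 23 | scene -73 -44 z 92.4 12 | scene -58 44 z 93.1 19 | scene -58 -44 z 92.7 15 | scene -43 44 z 93.8 19 | scene -43 -44 z 93.2 14 | scene -28 44 z 92.8 21 | scene -28 -44 z 93.3 10 | scene -13 44 z 92.7 22 | scene -13 -44 z 91.6 12 | scene 2 44 z 93.7 21 | scene 2 -44 z 92.0 13 | scene 17 44 z 92.2 16 | scene 17 -44 z 92.4 12 | scene 32 44 z 92.0 15 | scene 32 -44 z 94.4 18 | scene 47 44 z 32.2 11 | scene 47 -44 z 93.3 17 | scene 62 44 z 27.8 10 | scene 62 -44 z 93.4 15 | scene 77 -44 z 93.4 19 | scene 92 -44 z 92.5 10 | scene 122 -44 z 3.0 10 | scene 137 -44 z 2.5 16 | scene 152 44 z 2.3 13 | scene 152 -44 z 1.8 13 | scene 167 44 z 2.9 15 | scene 167 -44 z 1.2 15 | scene 182 44 z 2.2 10 | scene 182 -44 z 1.6 11 | scene 197 44 z 2.9 16 | scene 197 -44 z 3.3 14 | scene 212 44 z 2.4 11 | scene 212 -44 z 2.8 18 | scene 227 44 z 3.1 13 | scene 227 -44 z 1.1 12 | scene 242 44 z 3.1 12 | scene 242 -44 z 2.7 14 | scene 257 44 z 1.5 15 | scene 257 -44 z 2.0 11 | scene 272 44 z 2.7 11 | scene 272 -44 z 1.9 14 | 
top 47 44 z 91.3 17 | top 62 44 z 90.9 30 | top 77 44 z 91.4 30 | top 77 -44 z 91.7 29 | top 92 44 z 89.2 34 | top 92 -44 z 90.3 29 | top 107 44 z -0.0 31 | top 107 -44 z -0.6 29 | top 122 44 z -0.7 27 | top 122 -44 z 0.0 24 | top 137 44 z -0.7 27 | top 137 -44 z -0.6 26 | top 152 44 z 0.2 27 | top 152 -44 z -0.7 27 | top 167 44 z -0.7 28 | top 167 -44 z -0.5 27 | top 182 44 z -0.1 27 | top 182 -44 z 0.3 25 | top 197 44 z -0.3 28 | top 197 -44 z 0.3 27 | top 212 44 z -0.5 27 | top 212 -44 z -0.2 26 | top 227 44 z -0.5 29 | top 227 -44 z -0.3 27 | top 242 44 z -1.6 25 | top 242 -44 z -0.3 25 | top 257 44 z 0.0 28 | top 257 -44 z 0.1 25 | top 272 44 z -0.1 30 | top 272 -44 z -0.5 27 |
```

View pics/l3_scene.png

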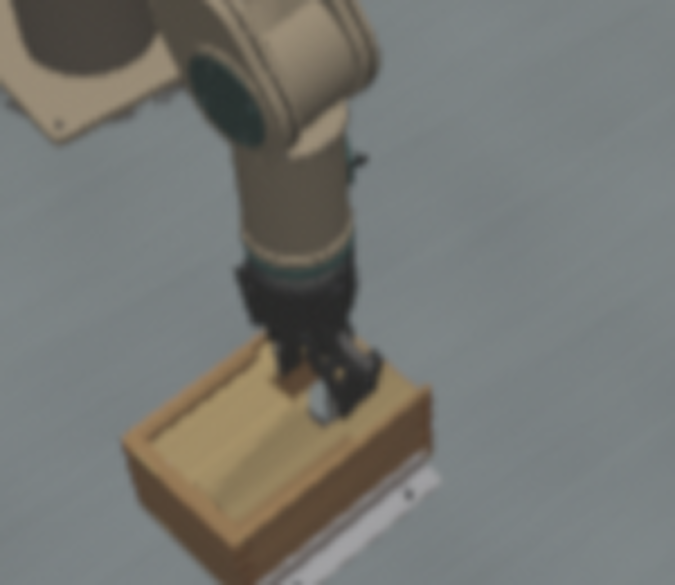

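The lid is up level by about 7 mm (front top at 91 mm), held between the fingers and touching the cheeks with 9 N. The fingertips lie within its thickness. I ease down a little and slide it out.

>>> drive_tool(
  deltas="0 0 0.0007 0 0.06; 0.004 0 0.0007 0 0.06; 0.010 0 0.0007 0 0.06; 0.018 0 0.0007 0 0.06; 0.026 0 0.0007 0 0.06; 0.034 0 0.0007 0 0.06; 0.040 0 0.0007 0 0.06; 0.040 0 0.0007 0 0.06",
)

```text
clock: 10.12
eef_pos: [513.3, -68.2, 82.8]
tool_rot: [3.14, 0.001, 1.671]
force: [4.9, -0.2, -0.7]
width: 53.1
```

```bash
python3 lk.py l4 scene top|grep -v '^scene'
```

```text
box x,y,z [77.9 -0.5 82.8] yaw [1.7993e+02 7.0000e-02 9.5750e+01] F [ 4.9 -0.2 -0.7] w 53.1 t 10.125
top -73 -44 z 13.4 48 | top -58 -44 z 37.7 33 | top -43 -44 z 90.7 26 | top -28 -44 z 91.1 13 | top 107 44 z 91.5 32 | top 122 44 z 91.7 32 | top 122 -44 z 91.7 11 | top 137 44 z 1.1 27 | top 137 -44 z -0.3 22 | top 152 44 z 0.1 27 | top 152 -44 z -0.4 25 | top 167 44 z 0.7 28 | top 167 -44 z -0.4 26 | top 182 44 z -0.4 28 | top 182 -44 z -0.7 26 | top 197 44 z -0.2 27 | top 197 -44 z -0.9 27 | top 212 44 z -0.1 27 | top 212 -44 z -1.2 26 | top 227 44 z -0.3 27 | top 227 -44 z -0.5 27 | top 242 44 z 0.0 28 | top 242 -44 z 0.1 26 | top 257 44 z -0.6 28 | top 257 -44 z -0.8 26 | top 272 44 z -0.3 28 | top 272 -44 z -1.2 26 |
```

View pics/l4_scene.png

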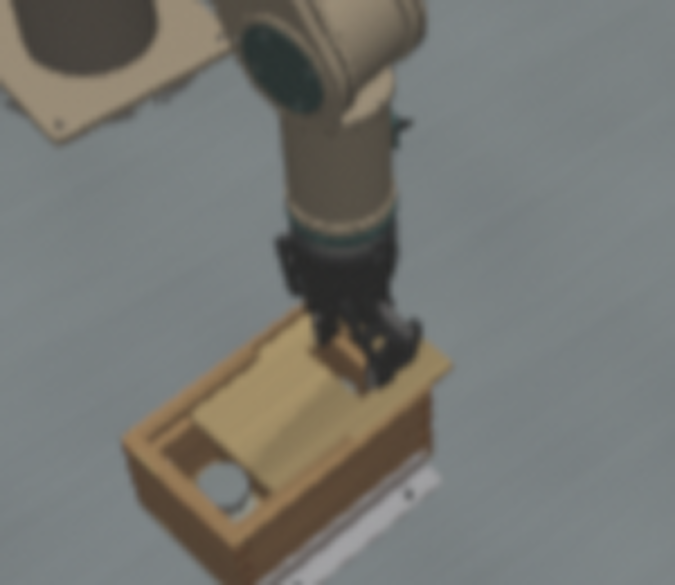

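The lid slides level, its front past the lip and jar0 showing at (223,487) in the crop. I continue and ease off the side wall by 0.5 mm.

>>> drive_tool(
  deltas="0.006 0.0005 0 0 0.06; 0.014 0.0005 0 0 0.06; 0.022 0.0005 0 0 0.06; 0.030 0.0005 0 0 0.06; 0.038 0.0005 0 0 0.06; 0.046 0.0005 0 0 0.06; 0.054 0.0005 0 0 0.06; 0.062 0.0005 0 0 0.06; 0.070 0.0005 0 0 0.06; 0.078 0.0005 0 0 0.06; 0.084 0.0005 0 0 0.06; 0.084 0.0005 0 0 0.06",
)

```text
clock: 11.72
eef_pos: [504.5, 17.4, 82.3]
tool_rot: [3.142, -0.001, 1.672]
force: [3.2, 1.6, -0.5]
width: 52.9
```

```bash
python3 lk.py l5 scene top|grep -v '^scene'
```

```text
box x,y,z [163.9  -0.3  82.3] yaw [ 1.800e+02 -6.000e-02  9.579e+01] F [ 3.2  1.6 -0.5] w 52.9 t 11.725
top -73 44 z 7.1 16 | top -73 -44 z 10.2 49 | top -58 44 z 9.3 12 | top -58 -44 z 11.6 51 | top -43 44 z 8.2 16 | top -43 -44 z 16.7 50 | top -28 44 z 19.5 16 | top -28 -44 z 32.6 45 | top -13 44 z 8.9 15 | top -13 -44 z 13.0 51 | top 2 44 z 8.1 15 | top 2 -44 z 14.0 50 | top 17 44 z 8.0 17 | top 17 -44 z 11.9 48 | top 32 44 z 26.0 14 | top 32 -44 z 36.8 32 | top 47 44 z 90.0 20 | top 47 -44 z 90.2 29 | top 62 -44 z 90.6 29 | top 77 -44 z 91.1 31 | top 92 -44 z 90.3 31 | top 107 -44 z 90.1 11 | top 257 44 z -0.3 10 | top 272 44 z -0.6 29 | top 272 -44 z -0.7 24 |
```

View pics/l5_scene.png

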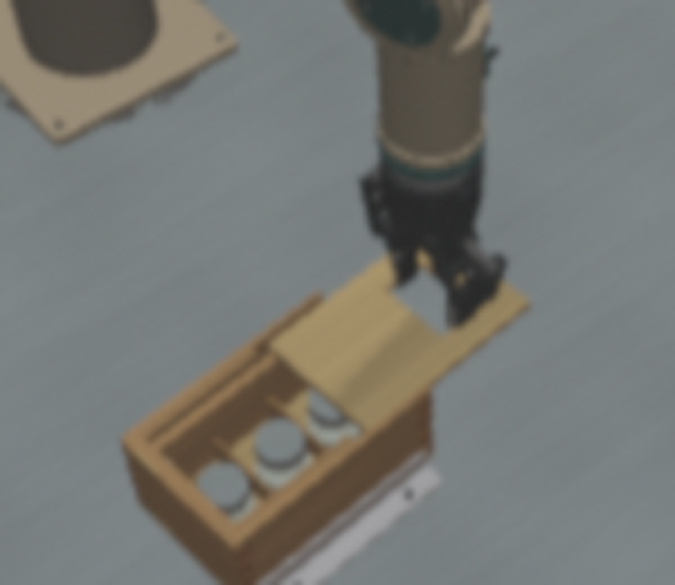

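Jars stand undisturbed; the lid's rear is free of the cheeks (box x ≈ 41 mm). I raise, carry outward, then lower.

>>> drive_tool(
  deltas="0.004 0 -0.003 0 0.06; 0.010 0 -0.006 0 0.06; 0.020 0 -0.008 0 0.06; 0.030 0 -0.01 0 0.06; 0.042 0 -0.01 0 0.06; 0.054 0 -0.01 0 0.06; 0.066 0 -0.01 0 0.06; 0.078 0 -0.01 0 0.06; 0.090 0 -0.01 0 0.06; 0.102 0 -0.01 0 0.06; 0.110 0 -0.01 0 0.06; 0.110 0 -0.01 0 0.06",
)

```text
clock: 13.32
eef_pos: [493.5, 126.3, 92.3]
tool_rot: [3.142, -0.0, 1.672]
force: [-0.5, -0.1, -0.3]
width: 53.3
```

>>> drive_tool(
  deltas="0 0 0.003 0 0.06; 0 0 0.01 0 0.06; 0 0 0.018 0 0.06; 0 0 0.026 0 0.06; 0 0 0.034 0 0.06; 0 0 0.042 0 0.06; 0 0 0.05 0 0.06; 0 0 0.057 0 0.06; 0 0 0.063 0 0.06; 0 0 0.068 0 0.06; 0 0 0.072 0 0.06; 0 0 0.072 0 0.06",
)

```text
clock: 14.82
eef_pos: [493.6, 125.5, 20.1]
tool_rot: [-3.141, 0.0, 1.671]
force: [0.1, 0.4, -0.2]
width: 53.3
```

```bash
python3 lk.py l6 scene top|grep -v '^scene'
```

```text
box x,y,z [ 2.725e+02 -1.000e-01  2.010e+01] yaw [-1.7998e+02  1.0000e-02  9.5740e+01] F [ 0.1  0.4 -0.2] w 53.3 t 14.825
top -73 44 z 8.3 15 | top -73 -44 z 14.1 52 | top -58 44 z 9.2 13 | top -58 -44 z 11.7 47 | top -43 44 z 8.8 15 | top -43 -44 z 14.5 50 | top -28 44 z 26.8 19 | top -28 -44 z 29.8 42 | top -13 44 z 7.6 15 | top -13 -44 z 11.3 50 | top 2 44 z 8.3 15 | top 2 -44 z 14.6 53 | top 17 44 z 9.3 17 | top 17 -44 z 11.0 48 | top 32 44 z 9.8 19 | top 32 -44 z 29.3 45 | top 47 44 z 7.9 18 | top 47 -44 z 9.8 45 | top 62 44 z 7.3 20 | top 62 -44 z 10.4 45 | top 77 44 z 6.5 17 | top 77 -44 z 9.9 44 | top 92 44 z 77.7 28 | top 92 -44 z 77.5 26 | top 107 44 z 0.0 31 | top 107 -44 z 0.1 29 | top 122 44 z -1.5 27 | top 122 -44 z 0.2 24 | top 137 44 z -0.1 27 | top 137 -44 z -0.1 26 | top 152 44 z 26.7 30 | top 152 -44 z 26.9 29 | top 167 44 z 28.1 29 | top 167 -44 z 28.2 26 | top 182 44 z 27.9 29 | top 182 -44 z 27.1 26 | top 197 44 z 29.0 28 | top 197 -44 z 28.4 28 | top 212 44 z 27.6 29 | top 212 -44 z 28.2 28 | top 227 44 z 28.0 28 | top 227 -44 z 28.0 27 | top 242 44 z 28.4 28 | top 242 -44 z 29.2 28 | top 257 44 z 29.1 38 | top 257 -44 z 28.7 24 | top 272 44 z 73.2 13 |
```

View pics/l6_scene.png

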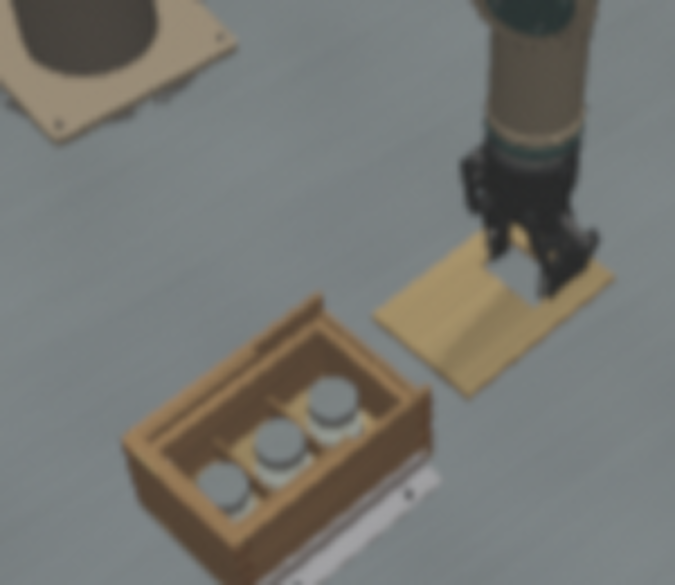

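The lid is level, top at 28 mm, 50 mm clear of the box, and all three jars are standing. Lowering.

>>> drive_tool(
  deltas="0 0 0.004 0 0.06; 0 0 0.008 0 0.06; 0 0 0.012 0 0.06; 0 0 0.015 0 0.06; 0 0 0.017 0 0.06; 0 0 0.018 0 0.06; 0 0 0.0185 0 0.06; 0 0 0.0185 0 0.06",
)

```text
clock: 15.92
eef_pos: [493.7, 125.5, 1.9]
tool_rot: [3.141, -0.0, 1.671]
force: [0.9, -0.1, -1.3]
width: 53.4
```

>>> drive_tool(
  deltas="0 0 0.0005 0 0.06; 0 0 0.001 0 0.06; 0 0 0.001 0 0.06",
)

```text
clock: 16.3
eef_pos: [493.7, 125.5, 0.8]
tool_rot: [3.142, 0.0, 1.671]
force: [-0.1, 0.2, -1.2]
width: 52.9
```

>>> drive_tool(
  deltas="0 0 0.0005 0 0.06; 0 0 0.001 0 0.06; 0 0 0.001 0 0.06",
)

```text
clock: 16.68
eef_pos: [493.7, 125.5, -0.2]
tool_rot: [-3.142, 0.0, 1.671]
force: [0.1, -0.4, -1.1]
width: 52.7
```

>>> drive_tool(
  deltas="0 0 0.0005 0 0.06; 0 0 0.001 0 0.06; 0 0 0.001 0 0.06",
)

```text
clock: 17.05
eef_pos: [493.7, 125.5, -0.8]
tool_rot: [3.141, 0.0, 1.671]
force: [-1.8, 0.1, 4.9]
width: 53.2
```

Contact on the counter (about 6 N change). Release by closing slightly, then retreat.

>>> drive_tool(
  deltas="0 0 0 0 0.05; 0 0 -0.0005 0 0.046; 0 0 -0.001 0 0.042; 0 0 -0.002 0 0.04; 0 0 -0.002 0 0.04",
)

```text
clock: 17.68
eef_pos: [493.6, 125.4, 0.7]
tool_rot: [-3.141, 0.0, 1.671]
force: [-0.2, -0.4, -0.2]
width: 40.4
```

>>> drive_tool(
  deltas="0 0 -0.003 0 0.04; 0 0 -0.008 0 0.04; 0 0 -0.02 0 0.04; 0 0 -0.05 0 0.04; 0 0 -0.09 0 0.04; 0 0 -0.13 0 0.04; 0 0 -0.17 0 0.04; 0 0 -0.21 0 0.04; 0 0 -0.21 0 0.04",
)

```text
clock: 18.8
eef_pos: [495.6, 126.1, 214.5]
tool_rot: [3.134, -0.001, 1.671]
force: [-0.5, -0.5, -0.2]
width: 39.9
```

>>> drive_tool(
  deltas="0.05 0 0 0 0.04; 0.1 0 0 0 0.04; 0.15 0 0 0 0.04; 0.2 0 0 0 0.04; 0.2 0 0 0 0.04; 0.2 0 0 0 0.04",
)

```text
clock: 19.55
eef_pos: [473.1, 323.4, 210.0]
tool_rot: [-3.14, 0.002, 1.671]
force: [0.4, -0.8, 0.2]
width: 39.7
```

```bash
python3 lk.py l7 scene top|grep -v '^scene'; python3 -c "
from h import *
im=imaging.get_image('top'); save(im,'fin_top.png')
for t,z in dict(tin=0,bigjar=0,carton=0,lid_mid=4,lid_end=4).items():
  for r in models.landmark_of(im,t)[:1]: print(t,r['score'],r['point'],P(im,r['point'],z))"
```

```text
box x,y,z [471.5   0.5 210. ] yaw [-1.7992e+02  1.1000e-01  9.5750e+01] F [ 0.4 -0.8  0.2] w 39.7 t 19.55
top -73 44 z 6.9 15 | top -73 -44 z 14.0 50 | top -58 44 z 7.9 13 | top -58 -44 z 11.6 52 | top -43 44 z 9.6 15 | top -43 -44 z 13.9 48 | top -28 44 z 19.2 17 | top -28 -44 z 31.4 46 | top -13 44 z 8.9 15 | top -13 -44 z 12.6 50 | top 2 44 z 6.7 15 | top 2 -44 z 15.9 50 | top 17 44 z 7.6 16 | top 17 -44 z 10.8 50 | top 32 44 z 8.5 19 | top 32 -44 z 30.0 44 | top 47 44 z 7.6 19 | top 47 -44 z 11.1 43 | top 62 44 z 7.9 19 | top 62 -44 z 11.5 46 | top 77 44 z 8.5 17 | top 77 -44 z 10.6 44 | top 92 44 z 78.6 29 | top 92 -44 z 78.3 27 | top 107 44 z 0.4 31 | top 107 -44 z -0.3 29 | top 122 44 z -0.1 27 | top 122 -44 z -1.2 25 | top 137 44 z -0.3 27 | top 137 -44 z -1.1 27 | top 152 44 z 5.2 26 | top 152 -44 z 6.0 26 | top 167 44 z 7.5 29 | top 167 -44 z 7.7 27 | top 182 44 z 8.1 27 | top 182 -44 z 8.2 25 | top 197 44 z 6.9 27 | top 197 -44 z 8.3 26 | top 212 44 z 8.0 28 | top 212 -44 z 7.4 27 | top 227 44 z 8.2 26 | top 227 -44 z 8.2 27 | top 242 44 z 7.4 28 | top 242 -44 z 8.2 27 | top 257 44 z 8.0 27 | top 257 -44 z 8.2 27 | top 272 44 z 6.7 28 | top 272 -44 z 6.8 26 | 
tin 0.96 [304.8, 158.6] [ 738.20581322 -229.0647681     0.        ]
bigjar 0.94 [111.5, 251.4] [520.10372298 389.64383701   0.        ]
carton 0.86 [401.3, 217.5] [ 514.45677119 -493.4629018     0.        ]
lid_mid 0.79 [214.4, 242.2] [509.15362183  80.68507653   4.        ]
lid_end 0.81 [181.2, 253.6] [487.56408165 182.08892866   4.        ]
```

View pics/l7_scene.png

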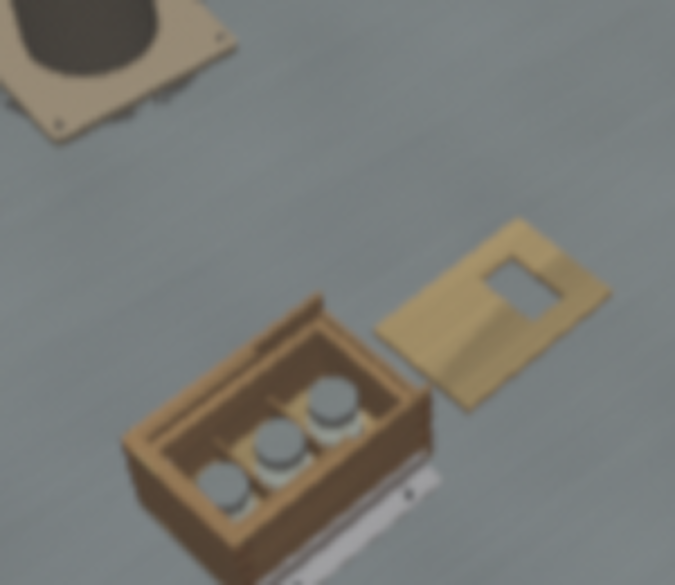

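View pics/fin_top.png

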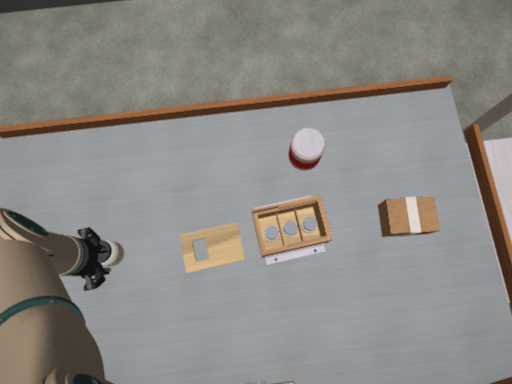

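The lid lies flat: its top is 7–8 mm up everywhere, around pixel (212,247). The three jars are standing in the open box at (271–309, 225–232). The tin, big jar and carton are unmoved, and the gripper is in free air at 210 mm.

```bash
python3 -c "
from h import *
print(ctrl.finish_job())"
```

```text
the job is handed in; nothing more can be done
None
```

The box is open: the lid lies flat on the counter about 50 mm clear of the box, and I handed the job in at about 20 s.

I spread the fingers outward in the lid's slot and lifted it about 7 mm, past the lip. I then slid it level out of the grooves, lowered it until it touched the counter (about 6 N), released it and backed the gripper off.

- **Lid:** in the final depth picture its top reads about 7–8 mm above the counter along its length (5–6 mm in the strip at its rear edge), so it is flat.
- **Small jars:** all three stand in their bays.
- **Tin, big jar and carton:** their final positions match the first readings within the detector's scatter. The widest difference was about 7 mm, on the big jar, in the picture where the gripper hung beside it. I saw no sign that anything had moved.
- **Forces:** the highest reading at the end of a move was about 11 N. The force was only reported at the end of each move.
- **Disagreement:** the landmark networks first put the box at an angle of about 108°, against 95.7° from the depth fit. I used the depth fit, and every contact agreed with it.

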